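# Lock the tube cradle of a mixer with a ball-lock pin

### The arm

A 6-joint arm with a two-finger parallel gripper is mounted at the origin on the work surface. World frame = base frame: x ahead of the robot, y to its left, z up, the work surface at z = 0. Lengths are in m, angles in degrees, forces in N, time in s.
With the tool pointing down it reaches from about 0.25 to 0.775 m from the base axis. Payload 8.9 kg.
Tool frame: the origin (TCP) lies between the finger pads; the fingertips stand 22 mm ahead of it and the grasp point (between the pads) lies 3 mm ahead of it; z points along the fingers, y is the line along which they close (so a half turn about z gives the same grasp; the last joint's range is limited). The gripper opens to 85 mm and grips with 20 to 120 N. Pads are 22 mm wide; open, the fingers measure 114 mm over their backs; the gripper's body (76 mm by 85 mm) begins 54 mm behind the grasp point. The pads swing forward as they close: fully open they stand 13 mm farther back than shut.
Start: joints at [-84.185, 16.656, -8.789, 64.555, 0, 82.019], TCP at [0.125, -0.51, 0.253] pointing down, gripper open.
Joint ranges: [-144.48, 144.48], [-52.06, 99.96], [-74.48, 78.29], [-112.23, 115.85], [-86.99, 84.42], [-180, 180]. Speed limits (degrees/s): [127.2, 127.2, 159.86, 180, 180, 180].

### API

Orientations are given as a 3x3 rotation matrix whose columns are the frame's x, y, z axes.
In Python, from bench import sensors, capture, calibration, sign_off gives the robot as it stands.
- The arm moves only by the shell command python3 -m jog 'ROWS'. ROWS is JSON, a list that holds one entry, the list of rows, each a list of 5 numbers: the shift along the world's x, y, z in m, then the turn about the world's z in rad, then the opening, from -1 (shut) to 1 (fully open). In form: [[[dx, dy, dz, roll, grip], ...]]. A call has 1 to 20 rows; each row shifts and turns the commanded pose from where the row before left it; what a row does not reach is not made up. A row lasts 1/12 s, in which the tool goes at most 41.7 mm and 7.16 degrees, less where a joint would pass 70% of its speed; a pose out of reach is approached as far as the arm can. A call is refused whole if a number of a shift passes 0.0417 or a number of a turn 0.125, either way. A call with a gripper value outside its range is refused whole. The fingers move at their own pace and stop on an object; the grip force is fixed at half the most. Time passes only in rows, so rows that do not move let the fingers close. It gives the time, the measured TCP pose, the force, the opening and the grip force at its end, in the units of the state.
- sensors.get_obs(): the state, without advancing time (a new reading comes with each control period).
- capture(name): name is "side" or "top"; returns the picture (384x512x3 uint8, blue, green, red); there is no depth.
- calibration(name): a dict with "mtx" (3x3 intrinsics, pixels), "view" (4x4, takes a point from world to camera coordinates). Camera axes: x right, y up, looking along -z (the intrinsics and any distortion apply to the point x, -y, -z); pixel columns grow to the right and rows downward; lengths in m; the calibration is good to about 2 mm. A picture is of the moment at which its call begins. calibration takes no time and is no camera call.
- sign_off(): hands the job in; it is judged then, once.
The state is a dict: "time_s": time; "q": joint angles; "dq": joint speeds; "tau": joint torques, N m; "ee_pos": TCP position; "tool_rot": TCP orientation; "ft_force": force on the tool from outside, world axes, zero at the start; "ft_torque": the same for the moment, N m; "opening": finger opening in m; "grasp_force": force on a finger pad.
Only numpy, scipy, OpenCV 4.12 (cv2) and the standard library are available. Lean on these libraries where they do the work, as an engineer would, in place of code of your own. Each camera call takes 0.05 s, during which the arm holds its last target. There are 200 camera calls.

### The job

First push the mixer's tube cradle gently along its rails until it stops in the fork. Then take the ball-lock pin (the one with the spring button in the side of its square handle), keep its button squeezed in while you put it down through the fork and the cradle's tongue until its shoulder sits on the fork, without forcing it, and let go so that the button springs out and the ball locks it. Leave the plain pin and the other things on the bench where they are.

Things in the scene. Friction and masses are not known exactly. Their poses are not given: they have to be found in the camera images.
- fork_mark (a point): Zero mark of the fork's slots, at the level of the fork's top face, 90 mm above the table. z up, y towards the cradle, x along the slots in which the fork is bolted. The fork was set by hand: its hole's axis lies anywhere from 3 to 21 mm from this point along +x (exactly here in y). How far is not measured: find it by feel or sight. The fork does not move in use.
- mixer: White tube mixer, fixed: base 170 x 360 x 30 mm, with fork and sliding cradle. Origin on the table, 12 mm in +x from under fork_mark, same axes. Fork: aluminium C; top plate 50 (x) x 44 (y) x 10 mm, equal bottom plate 24 mm lower (underside at 56 mm), column on the -y side. Holes 12 mm wide, sharp-edged. Nothing within 75 mm of the hole stands above 100 mm.
- cradle (a joint): Travel of the tube cradle (white, 130 x 120 mm, blue block of tubes) along the mixer's -y to the fork, m: starts at 0 to 0.035, 0.080 at its stop. 3 N of friction; stays where left. At the stop its steel tongue lies between the fork's plates; a slot in it, 32 mm along x, 14 mm along y, leaves the way through the fork clear wherever the fork was set.
- push_plate (a point): Middle of the outer face (+y side, away from the fork) of the cradle's upright push plate, 10 mm below its top edge. The plate is 60 mm wide along x, 12 mm thick along y, top 120 mm above the table. Push it along the mixer's -y. Axes as the mixer's.
- pin_grip (a point): Ball-lock pin: axis point at the button's mid height. z up the pin, x towards the button (steel, 10 mm wide, 16 high, 5 mm proud of the handle's +x face). Square black handle 24 x 24 mm, from 24 mm below to 14 mm above this point. Collar 26 mm wide, 6 thick, underside 30 mm below; shank 10 mm thick, 46 long, last 1 mm tapered to 9; tip 76 mm below. 0.1 kg.
- pin_shoulder (a point): The same pin's axis point at the collar's underside; level with fork_mark when fully home. At the start it rests on the top (60 mm high) of a fixed grey parking block, 60 x 150 mm, the shank in an 20.5 mm square hole; it pulls straight up out of it (46 mm).
- pin_button (a joint): How far the button is pressed, m: 0 out, 0.005 flush. Squeeze button and opposite handle face between the fingers along the pin's x: 3 N starts it, 9 N has it in, hold with 20 N or more. The locking ball, 6 to 10 mm above the tip on the button's side, stands 4.5 mm out of the shank with the button out and draws in with it; while out, the pin neither enters nor leaves the fork.
- plain_pin_mid (a point): Bystander: plain steel pin with a round head 20 mm across and no button, standing in the other hole of the parking block, 80 mm from the ball-lock pin (which hole is which varies). Point on its axis in the middle of its head, 21 mm above the block's collar seat. Leave it.
- amber_jar: Bystander: amber jar 54 mm wide, 85 high; origin under its centre.
- tip_box: Bystander: pipette tip box 85 x 125 x 72 mm; origin under its centre.
- wash_bottle: Bystander: wash bottle 68 mm wide, 190 high; origin under its centre.
- tube_rack: Bystander: orange tube rack 70 x 150 mm, 78 high with tubes; origin under its centre.

How it is judged:
By the outcome, as a careful person would: the job done as asked, in the order asked, and still so for the second after the job is handed in, with the robot touching nothing.
It also fails if it takes over 72 s, if anything falls off the work surface, if the arm or the gripper's body presses on something with over 40 N, if the wrist force passes 120 N, or if a joint passes its speed limit or range.

## Working session

There is one attempt and no reset: what is moved stays moved. The work goes in short steps, Python scripts to look and compute and a shell command to move; the robot and the scene stay as the last step left them, time stands still between calls to the robot, and variables do not carry over. Pictures are saved under pics/ and viewed, at most 10 in all, crops included, and the job is handed in when it is done.

```bash
ls; mkdir -p pics; python3 - <<'E'
from bench import sensors,capture,calibration
import cv2,json
for n in("side","top"):
    cv2.imwrite(f"pics/{n}0.png",capture(n)); c=calibration(n); print(n,c)
o=sensors.get_obs();print(o)
E
```

```text
pics
side {'mtx': array([[384.70601793,   0.        , 258.60181628],
       [  0.        , 384.70601793, 183.94976963],
       [  0.        ,   0.        ,   1.        ]]), 'view': array([[ 0.83473342, -0.55035557, -0.0181345 , -0.4937211 ],
       [ 0.36805034,  0.53312687,  0.76178388, -0.21658032],
       [-0.40958401, -0.64256088,  0.64757737, -0.83517253],
       [ 0.        ,  0.        ,  0.        ,  1.        ]])}
top {'mtx': array([[363.25269124,   0.        , 253.17493418],
       [  0.        , 363.25269124, 191.50768416],
       [  0.        ,   0.        ,   1.        ]]), 'view': array([[-0.02625482, -0.999135  , -0.03224819, -0.04199154],
       [ 0.9920449 , -0.03001439,  0.12225407, -0.54800497],
       [-0.12311623, -0.02878189,  0.9919748 , -1.01253911],
       [ 0.        ,  0.        ,  0.        ,  1.        ]])}
{'time_s': 0.1, 'q': array([-8.41856939e+01,  1.66855177e+01, -8.82466369e+00,  6.45560250e+01,
       -1.45250214e-03,  8.20175007e+01]), 'dq': array([-0.04592069, -0.05616234,  0.06403537,  0.02977827,  0.07061384,
        0.05815381]), 'tau': array([ 1.46491886e-03, -5.37977636e+01,  3.31918144e+01,  9.28888621e-03,
       -1.80720926e-04,  5.75600410e-06]), 'ee_pos': array([ 0.1251505 , -0.50949576,  0.25280494]), 'tool_rot': array([[ 9.71147584e-01,  2.38479243e-01, -1.42280074e-04],
       [ 2.38479247e-01, -9.71146916e-01,  1.14700658e-03],
       [ 1.35362405e-04, -1.14784351e-03, -9.99999332e-01]]), 'ft_force': array([0.08661635, 0.82409097, 0.31625808]), 'ft_torque': array([-6.82715730e-03, -2.06531855e-03, -3.62727423e-05]), 'grasp_force': 0.0, 'opening': 0.08563085296058877}
```

View pics/side0.png

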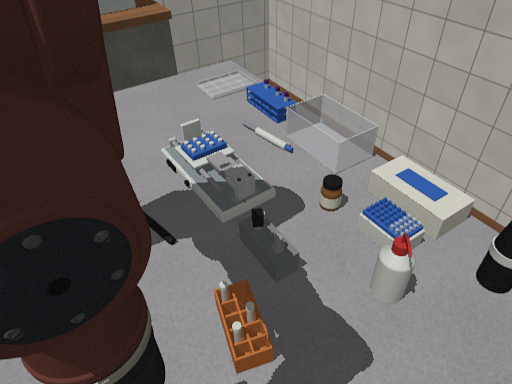

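View pics/top0.png

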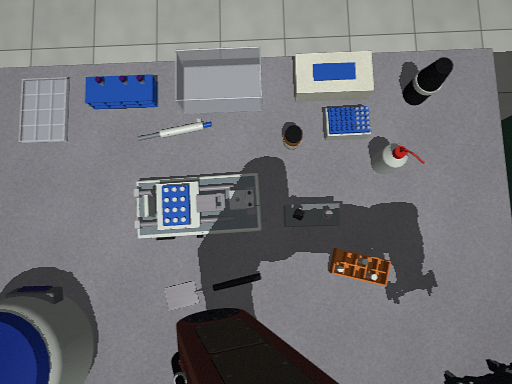

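The side view shows the mixer near (215,175), with the push plate at (191,130) and the fork at (240,180). The black ball-lock handle is at (258,217). In the top view the push plate is at (145,205), the fork at (243,198), the ball-lock pin at (298,213) and the plain pin at (328,208). Next I'll crop in closer.

```bash
cat > h.py <<'E'
import numpy as np,cv2
from bench import sensors,capture,calibration
def ray(n,u,v):
    c=calibration(n);K,V=c["mtx"],c["view"];R,t=V[:3,:3],V[:3,3]
    d=np.linalg.solve(K,[u,v,1.]);d=R.T@(d*[1,-1,-1]);return -R.T@t,d
def onz(n,u,v,z):
    o,d=ray(n,u,v);return o+d*(z-o[2])/d[2]
def tri(a,b):
    A=np.zeros((3,3));B=np.zeros(3)
    for n,(u,v) in(("top",a),("side",b)):
        o,d=ray(n,u,v);d/=np.linalg.norm(d);P=np.eye(3)-np.outer(d,d);A+=P;B+=P@o
    return np.linalg.solve(A,B)
def proj(n,p):
    c=calibration(n);q=c["view"]@np.r_[p,1];q=c["mtx"]@(q[:3]*[1,-1,-1]);return q[:2]/q[2]
def crop(im,x0,y0,x1,y1,s,f,g=0.55):
    c=cv2.resize(im[y0:y1,x0:x1],None,fx=s,fy=s,interpolation=cv2.INTER_CUBIC)
    c=(255*(c/255.)**g).astype('uint8')
    for x in range((x0+9)//10*10,x1,10): cv2.line(c,((x-x0)*s,0),((x-x0)*s,12 if x%50==0 else 5),(0,255,255),1)
    for y in range((y0+9)//10*10,y1,10): cv2.line(c,(0,(y-y0)*s),(12 if y%50==0 else 5,(y-y0)*s),(0,255,255),1)
    cv2.imwrite(f,c)
E
python3 - <<'E'
from h import *
t=cv2.imread("pics/top0.png");s=cv2.imread("pics/side0.png")
crop(t,130,165,350,285,3,"pics/a.png");
a=cv2.imread("pics/a.png");crop(s,150,110,310,280,5,"pics/b.png")
b=cv2.imread("pics/b.png");cv2.imwrite("pics/b.png",cv2.resize(b,(564,600)))
E
```

```text
(no output)
```

View pics/a.png

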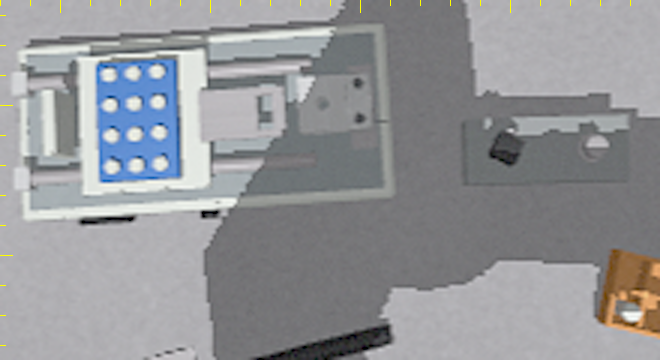

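View pics/b.png

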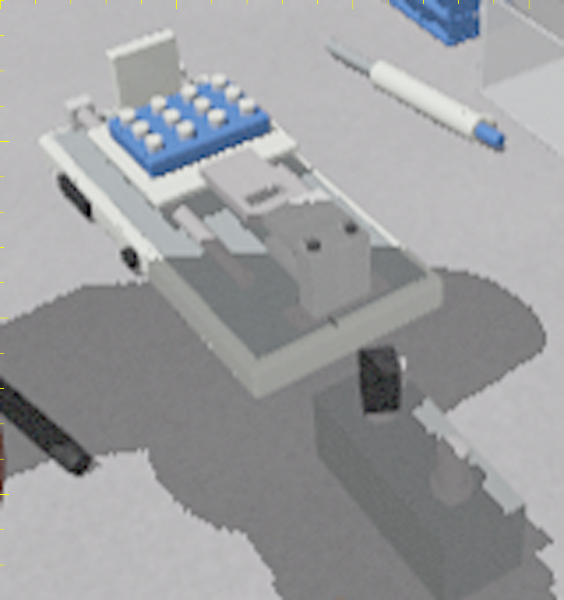

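Crop a shows the mixer base corners at about (137,180), (258,174), (261,229) and (138,238), and the fork hole at about (237,199). The push plate's top runs along column 144, rows 195–217. The pin handle is at about (299,214). Crop b shows a button highlight on the handle's right side, so the button points roughly +x.

```bash
python3 - <<'E'
from h import *
np.set_printoptions(precision=4,suppress=True)
P=lambda x,y:(130+x/3,165+y/3)
Q=lambda x,y:(150+x*5*160/5/564,110+y*170/600)
C=[onz("top",*P(*c),.03)[:2] for c in((22,45),(384,27),(393,193),(24,218))]
print("base",C,[np.linalg.norm(C[i]-C[i-1]) for i in range(4)])
for a,b in((0,1),(3,2)): d=C[a]-C[b]; print("y-axis ang",np.degrees(np.arctan2(d[1],d[0])))
for a,b in((0,3),(1,2)): d=C[a]-C[b]; print("x-axis ang",np.degrees(np.arctan2(d[1],d[0])))
print("center",np.mean(C,0))
print("hole",onz("top",*P(322,103),.09),tri(P(322,103),Q(0,0)))
print("fork corners",[onz("top",*P(*c),.09)[:2] for c in((300,77),(371,73),(373,130),(303,135))])
print("plate",[onz("top",*P(*c),.12)[:2] for c in((40,92),(42,155),(56,90),(57,154))])
print("notch",onz("top",*P(382,120),.03))
print("pin handle top",onz("top",*P(507,148),.104), "plain",onz("top",*P(596,143),.085))
print("pin tri",tri(P(507,146),Q(380,350)))
print("block",[onz("top",*P(*c),.06)[:2] for c in((465,120),(633,113),(630,183),(463,184))])
E
```

```text
base [array([0.5912, 0.281 ]), array([ 0.5977, -0.0727]), array([ 0.4378, -0.0768]), array([0.4235, 0.2768])] [np.float64(0.16772587336079567), np.float64(0.35374119343482424), np.float64(0.15997961655658108), np.float64(0.3539180077164741)]
y-axis ang 91.06155914814086
y-axis ang 92.31582557902998
x-axis ang 1.4131796800452292
x-axis ang 1.4631610360031875
center [0.5125 0.1021]
hole [ 0.5194 -0.0155  0.09  ] [ 0.4167 -0.0155  0.3209]
fork corners [array([0.5437, 0.004 ]), array([ 0.5454, -0.0606]), array([ 0.4936, -0.061 ]), array([0.4909, 0.0023])]
plate [array([0.5335, 0.2324]), array([0.4776, 0.23  ]), array([0.5349, 0.2181]), array([0.4781, 0.2167])]
notch [ 0.5076 -0.0683  0.03  ]
pin handle top [ 0.4732 -0.1793  0.104 ] plain [ 0.4765 -0.261   0.085 ]
pin tri [ 0.4743 -0.1789  0.1077]
block [array([ 0.5028, -0.1458]), array([ 0.5047, -0.3008]), array([ 0.4405, -0.2945]), array([ 0.4437, -0.1418])]
```

Sizes check out: base ~355x165 mm, handle top at 0.104 to 0.108 m, pin spacing 82 mm. I'll go behind the push plate with the fingers shut.

```bash
python3 -m jog '[[[0.019,0.036,0,0.068,-1],[0.019,0.036,0,0.068,-1],[0.019,0.036,0,0.068,-1],[0.019,0.036,0,0.068,-1],[0.019,0.036,0,0.068,-1],[0.019,0.036,0,0.068,-1],[0.019,0.036,0,0.068,-1],[0.019,0.036,0,0.068,-1],[0.019,0.036,0,0.068,-1],[0.019,0.036,0,0.068,-1],[0.019,0.036,0,0.068,-1],[0.019,0.036,0,0.068,-1],[0.019,0.036,0,0.068,-1],[0.019,0.036,0,0.068,-1],[0.019,0.036,0,0.068,-1],[0.019,0.036,0,0.068,-1],[0.019,0.036,0,0.068,-1],[0.019,0.036,0,0.068,-1],[0.019,0.036,0,0.068,-1],[0.019,0.036,0,0.068,-1]]]'; python3 -c "
from bench import *
o=sensors.get_obs();print(o['tool_rot'],o['q'])"
```

```text
time_s: 1.77
ee_pos: [0.5055, 0.2124, 0.2529]
tool_rot: [[-0.034, 0.999, -0.0], [0.999, 0.034, -0.0], [-0.0, -0.0, -1.0]]
ft_force: [0.8, -1.2, 0.8]
opening: 0.0002
grasp_force: 0.0
[[-3.38224062e-02  9.99427798e-01 -3.47474821e-04]
 [ 9.99427844e-01  3.38223447e-02 -1.81502021e-04]
 [-1.69645752e-04 -3.53414846e-04 -9.99999923e-01]] [ 1.51488227e+01  1.92250197e+01 -5.19903632e+00  6.55978786e+01
 -4.83520745e-03  1.03210574e+02]
```

```bash
python3 -m jog '[[[0,0.03,0,0,-1],[0,0.025,0,0,-1],[0,0,-0.035,0,-1],[0,0,-0.035,0,-1],[0,0,-0.03,0,-1],[0,0,-0.03,0,-1],[0,0,0,0,-1],[0,0,0,0,-1],[0,0,0,0,-1]]]'; python3 - <<'E'
from h import *
im=capture("top");crop(im,100,150,270,260,4,"pics/c.png");
s=capture("side");crop(s,150,80,290,230,4,"pics/d.png")
a,b=cv2.imread("pics/c.png"),cv2.imread("pics/d.png");cv2.imwrite("pics/c.png",a)
E
```

```text
time_s: 2.52
ee_pos: [0.506, 0.2654, 0.1248]
tool_rot: [[-0.03, 1.0, 0.001], [1.0, 0.03, 0.001], [0.0, 0.001, -1.0]]
ft_force: [0.8, 0.5, -0.1]
opening: 0.0
grasp_force: 0.0
```

View pics/c.png

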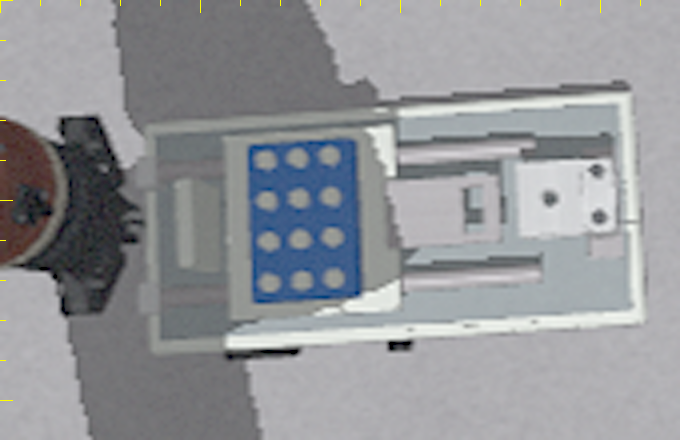

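The top view shows the shut fingers behind the plate, with their tips near (131,206), and the fork hole now lit at (237.5,199.5). I'll push slowly.

```bash
python3 -m jog '[[[0,-0.004,0,0,-1],[0,-0.004,0,0,-1],[0,-0.004,0,0,-1],[0,-0.004,0,0,-1],[0,-0.003,0,0,-1],[0,-0.003,0,0,-1],[0,-0.003,0,0,-1],[0,-0.003,0,0,-1],[0,-0.004,0,0,-1],[0,-0.004,0,0,-1],[0,-0.004,0,0,-1],[0,-0.004,0,0,-1],[0.001,-0.004,0,0,-1],[0,-0.004,0,0,-1],[0,-0.004,0,0,-1],[0,-0.003,0,0,-1]]]'; python3 - <<'E'
from h import *
np.set_printoptions(precision=4,suppress=True)
P=lambda x,y:(100+x/4,150+y/4)
print("hole",onz("top",*P(550,198),.09)); print("tongue slot",onz("top",*P(475,207),.075))
C=[onz("top",*P(*c),.03)[:2] for c in((148,124),(632,92),(644,320),(156,352))]
print("base",C,np.mean(C,0))
for a,b in((0,1),(3,2)): d=C[a]-C[b]; print(np.degrees(np.arctan2(d[1],d[0])))
print("fork",[onz("top",*P(*c),.09)[:2] for c in((516,162),(613,156),(617,233),(520,238))])
E
```

```text
time_s: 3.95
ee_pos: [0.5063, 0.2057, 0.1234]
tool_rot: [[-0.03, 1.0, 0.0], [1.0, 0.03, -0.0], [-0.0, 0.0, -1.0]]
ft_force: [1.6, 2.1, 1.5]
opening: 0.0004
grasp_force: 1.6
hole [ 0.5189 -0.016   0.09  ]
tongue slot [0.5158 0.0371 0.075 ]
base [array([0.5882, 0.2819]), array([ 0.6007, -0.0728]), array([ 0.4359, -0.0767]), array([0.4225, 0.2739])] [0.5118 0.1016]
92.00664291735185
92.1948118387164
fork [array([0.5443, 0.0067]), array([ 0.5464, -0.0595]), array([ 0.4938, -0.0608]), array([0.4923, 0.005 ])]
```

```bash
python3 -m jog '[[[0,-0.002,0,0,-1],[0,-0.002,0,0,-1],[0,-0.002,0,0,-1],[0,-0.002,0,0,-1],[0,-0.002,0,0,-1],[0,-0.001,0,0,-1],[0,-0.001,0,0,-1]]]';python3 -m jog '[[[0,-0.001,0,0,-1],[0,-0.001,0,0,-1],[0,-0.001,0,0,-1]]]';python3 -m jog '[[[0,-0.001,0,0,-1],[0,-0.001,0,0,-1]]]'
```

```text
time_s: 4.53
ee_pos: [0.5062, 0.1941, 0.1233]
tool_rot: [[-0.03, 1.0, 0.0], [1.0, 0.03, 0.0], [0.0, 0.0, -1.0]]
ft_force: [1.9, 2.8, 1.3]
opening: 0.0001
grasp_force: 1.5
time_s: 4.78
ee_pos: [0.5062, 0.1911, 0.1233]
tool_rot: [[-0.03, 1.0, -0.0], [1.0, 0.03, 0.0], [0.0, -0.0, -1.0]]
ft_force: [2.4, 2.9, 0.3]
opening: -0.0002
grasp_force: 1.5
time_s: 4.95
ee_pos: [0.5062, 0.1891, 0.1233]
tool_rot: [[-0.03, 1.0, -0.0], [1.0, 0.03, 0.0], [0.0, -0.0, -1.0]]
ft_force: [3.6, 3.5, 0.9]
opening: -0.0002
grasp_force: 1.5
```

```bash
for i in 1 2 ; do python3 -m jog '[[[0,-0.001,0,0,-1],[0,-0.001,0,0,-1]]]' | grep -E 'ee_pos|force'; done;python3 -m jog '[[[0,-0.001,0,0,-1]]]'| grep -E 'ee_pos|force'
```

```text
ee_pos: [0.5062, 0.1878, 0.1233]
ft_force: [1.7, 10.8, -1.1]
grasp_force: 5.2
ee_pos: [0.5062, 0.1876, 0.1234]
ft_force: [1.4, 20.7, -1.8]
grasp_force: 10.1
ee_pos: [0.5062, 0.1875, 0.1234]
ft_force: [2.3, 24.6, -2.0]
grasp_force: 12.4
```

The cradle is on its stop: force rose to 24 N with no more travel. I'll back off and look at the fork and pin.

```bash
python3 -m jog '[[[0,0.008,0,0,-1],[0,0.012,0,0,-1],[0,0.01,0,0,-1],[0,0,0.04,0,0],[0,0,0.04,0,1],[0,0,0.03,0,1],[0,0,0,0,1],[0,0,0,0,1]]]'; python3 - <<'E'
from h import *
t=capture("top");s=capture("side");cv2.imwrite("pics/t1.png",t);cv2.imwrite("pics/s1.png",s)
crop(t,220,180,350,235,6,"pics/e.png",.8); crop(s,195,150,315,280,6,"pics/f.png",.8)
a=cv2.imread("pics/f.png");cv2.imwrite("pics/f.png",a[:600])
a=cv2.imread("pics/e.png");print(a.shape)
E
```

```text
time_s: 6.03
ee_pos: [0.5069, 0.2147, 0.2349]
tool_rot: [[-0.03, 1.0, 0.003], [1.0, 0.03, 0.0], [0.0, 0.003, -1.0]]
ft_force: [-1.0, -0.2, -0.2]
opening: 0.0606
grasp_force: 0.0
(330, 780, 3)
```

View pics/e.png

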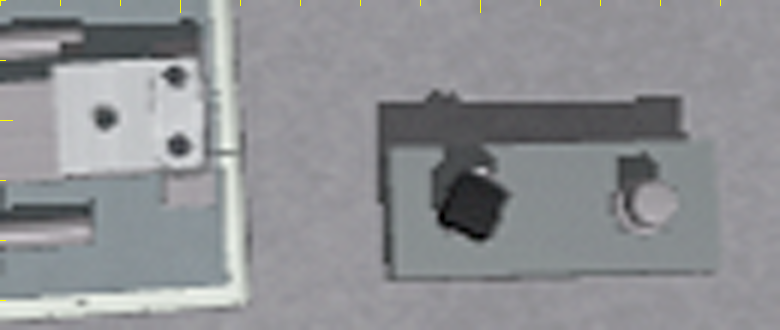

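View pics/f.png

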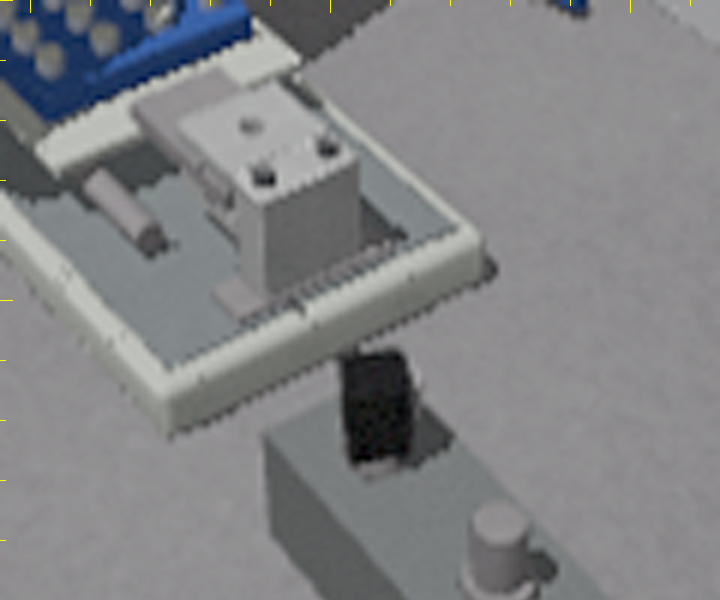

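Top crop: fork hole at (237.3,199.7), black handle around (298.5,214), button glint at (300.3,208.3). Side crop: hole at (237,171), button glint to the right of the handle at about (264.5,215.5). Next I'll measure by mask.

```bash
python3 - <<'E'
from h import *
np.set_printoptions(precision=4,suppress=True)
t=cv2.imread("pics/t1.png");s=cv2.imread("pics/s1.png")
def blob(im,x0,y0,x1,y1,th):
    g=cv2.resize(im[y0:y1,x0:x1],None,fx=8,fy=8,interpolation=cv2.INTER_CUBIC).max(2)
    c,_=cv2.findContours((g<th).astype('uint8'),cv2.RETR_EXTERNAL,cv2.CHAIN_APPROX_NONE);return max(c,key=cv2.contourArea)/8.-.44+[x0,y0]
c=blob(t,288,200,312,226,50);r=cv2.minAreaRect(c.astype('float32'));print(r)
w=[onz("top",*p,.104)[:2] for p in cv2.boxPoints(r)];print(np.mean(w,0),w)
for i in range(4): d=w[i]-w[i-1];print(np.linalg.norm(d),np.degrees(np.arctan2(d[1],d[0])))
T=(237.3,199.7);S=(237,171)
def hole(im,n,x0,y0,x1,y1):
    g=im[y0:y1,x0:x1].max(2).astype(float);wt=np.clip(np.median(g)-15-g,0,None);Y,X=np.mgrid[y0:y1,x0:x1];p=((wt*X).sum()/wt.sum(),(wt*Y).sum()/wt.sum());print(n,p,g.min());return p
T=hole(t,"top",233,195,242,205);S=hole(s,"side",232,167,242,175)
print("hole",onz("top",*T,.09),onz("side",*S,.09),tri(T,S))
print("button",onz("top",300.3,208.3,.098))
m=s[200:240,245:280].max(2)<45;ys,xs=np.nonzero(m);print("side handle",xs.mean()+245,ys.mean()+200,"proj of estimate",proj("side",np.r_[np.mean(w,0),.085]), proj("top",np.r_[np.mean(w,0),.104]))
C=s; print("plain",onz("top",220+650/6,180+203/6,.09))
E
```

```text
((297.7333984375, 213.75372314453125), (10.47037410736084, 10.272819519042969), 27.552810668945312)
[ 0.4748 -0.1761] [array([ 0.4697, -0.1573]), array([ 0.4935, -0.1708]), array([ 0.4799, -0.1948]), array([ 0.4562, -0.1813])]
0.02749282297221668 60.656157884871135
0.027386703734649624 -29.5965367008673
0.027565042510111083 -119.48307854929195
0.027320131872246006 150.25155689452762
top (np.float64(237.02696793002914), np.float64(199.15160349854227)) 54.0
side (np.float64(236.190625), np.float64(170.696875)) 86.0
hole [ 0.5199 -0.0147  0.09  ] [ 0.5153 -0.0149  0.09  ] [ 0.5183 -0.0137  0.0883]
button [ 0.4895 -0.184   0.098 ]
side handle 257.6231884057971 217.55555555555554 proj of estimate [257.7092 215.6203] [297.7309 213.7448]
plain [ 0.4731 -0.2591  0.09  ]
```

The handle fits a square at −29.6° (button towards +x, −y), with its axis near (0.476, −0.1775) after allowing for the visible side wall. The hole is near (0.518, −0.0145). I'll go above the pin.

```bash
python3 -m jog '[[[-0.0022,-0.028,0,-0.039,1],[-0.0022,-0.028,0,-0.039,1],[-0.0022,-0.028,0,-0.039,1],[-0.0022,-0.028,0,-0.039,1],[-0.0022,-0.028,0,-0.039,1],[-0.0022,-0.028,0,-0.039,1],[-0.0022,-0.028,0,-0.039,1],[-0.0022,-0.028,0,-0.039,1],[-0.0022,-0.028,0,-0.039,1],[-0.0022,-0.028,0,-0.039,1],[-0.0022,-0.028,0,-0.039,1],[-0.0022,-0.028,0,-0.039,1],[-0.0022,-0.028,0,-0.039,1],[-0.0022,-0.028,0,-0.039,1],[0,0,-0.03,0,1],[0,0,-0.02,0,1],[0,0,0,0,1],[0,0,0,0,1]]]'; python3 - <<'E'
from h import *
s=capture("side");o=sensors.get_obs();print(o["tool_rot"][:2,:2],o["ee_pos"]);cv2.imwrite("pics/s2.png",s);crop(s,190,120,330,260,4,"pics/g.png")
E
```

```text
time_s: 7.63
ee_pos: [0.474, -0.1771, 0.1818]
tool_rot: [[0.493, 0.87, -0.004], [0.87, -0.493, 0.002], [-0.0, -0.005, -1.0]]
ft_force: [-0.4, -1.3, -0.3]
opening: 0.0855
grasp_force: 0.0
[[ 0.493156    0.86993927]
 [ 0.86994088 -0.49315543]] [ 0.47499415 -0.17741868  0.18309172]
```

View pics/g.png

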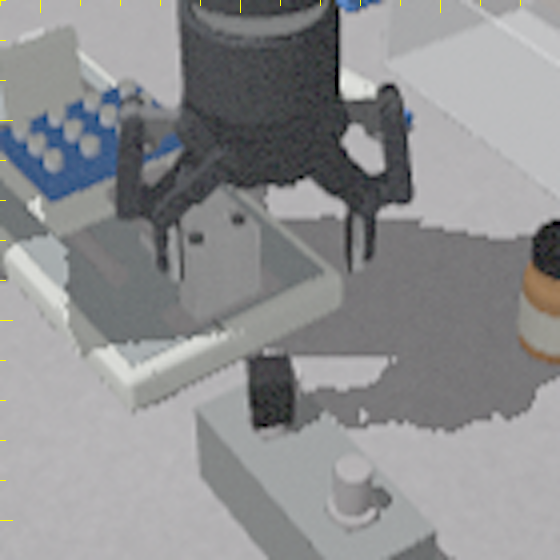

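The gripper is centred over the handle, with a finger either side of it along the button's axis. I'll descend and squeeze.

```bash
python3 -m jog '[[[0.001,0,-0.025,0,1],[0,0,-0.025,0,1],[0,0,-0.02,0,1],[0,0,-0.01,0,1],[0,0,-0.007,0,1],[0,0,0,0,1],[0,0,0,0,1]]]'; python3 -m jog '[[[0,0,0,0,-0.3],[0,0,0,0,-0.3],[0,0,0,0,-0.3],[0,0,0,0,-1],[0,0,0,0,-1],[0,0,0,0,-1],[0,0,0,0,-1],[0,0,0,0,-1],[0,0,0,0,-1],[0,0,0,0,-1]]]'
```

```text
time_s: 8.27
ee_pos: [0.477, -0.178, 0.0972]
tool_rot: [[0.493, 0.87, 0.001], [0.87, -0.493, -0.001], [-0.0, 0.001, -1.0]]
ft_force: [-0.4, -0.1, -0.3]
opening: 0.0853
grasp_force: 0.0
time_s: 9.1
ee_pos: [0.4764, -0.1779, 0.0968]
tool_rot: [[0.493, 0.87, 0.0], [0.87, -0.493, -0.0], [-0.0, 0.0, -1.0]]
ft_force: [-1.6, 0.8, 6.3]
opening: 0.0233
grasp_force: 58.7
```

```bash
python3 -m jog '[[[0,0,0.005,0,-1],[0,0,0.01,0,-1],[0,0,0.015,0,-1],[0,0,0.02,0,-1],[0,0,0.02,0,-1],[0,0,0.02,0,-1],[0,0,0.02,0,-1],[0,0,0,0,-1]]]'; python3 -m jog '[[[0.005,0.02,0,0,-1],[0.005,0.02,0,0,-1],[0.005,0.02,0,0,-1],[0.005,0.02,0,0,-1],[0.005,0.02,0,0,-1],[0.005,0.02,0,0,-1],[0.005,0.02,0,0,-1],[0.005,0.015,0,0,-1],[0.001,0.008,0,0,-1],[0,0,-0.005,0,-1],[0,0,0,0,-1],[0,0,0,0,-1],[0,0,0,0,-1]]]'; python3 - <<'E'
from h import *
s=capture("side");t=capture("top");o=sensors.get_obs();print(o["ee_pos"]);cv2.imwrite("pics/s3.png",s);cv2.imwrite("pics/t3.png",t);crop(s,195,100,285,200,6,"pics/i.png")
p=o["ee_pos"]; print("tip side",proj("side",p-[0,0,.0828]),"shoulder",proj("side",p-[0,0,.0368]))
E
```

```text
time_s: 9.77
ee_pos: [0.4782, -0.1788, 0.2107]
tool_rot: [[0.493, 0.87, 0.005], [0.87, -0.493, -0.003], [0.0, 0.006, -1.0]]
ft_force: [1.0, -0.4, -1.2]
opening: 0.0231
grasp_force: 58.9
time_s: 10.85
ee_pos: [0.5171, -0.0157, 0.2012]
tool_rot: [[0.494, 0.869, -0.0], [0.869, -0.494, -0.0], [-0.0, -0.0, -1.0]]
ft_force: [-0.0, -0.1, 0.1]
opening: 0.0231
grasp_force: 58.9
[ 0.51732201 -0.01559273  0.20135725]
tip side [236.38173887 161.58596448] shoulder [235.3254834  146.38184488]
```

View pics/i.png

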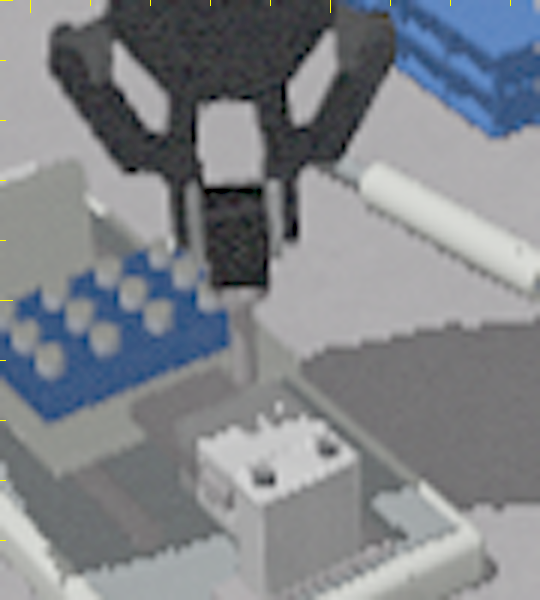

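The side view shows the handle held squarely, the shank hanging clear with its tip at about (235.8,163.7), just above and behind the hole. I'll compare shank and hole columns by sub-pixel.

```bash
python3 - <<'E'
from h import *
np.set_printoptions(precision=2,suppress=True)
s=cv2.imread("pics/s3.png")
print(s[150:166,228:244].max(2))
p=np.array([.5173,-.0156,.2014])
for z in (.155,.15,.145,.14,.135,.13,.125,.1186): print(proj("side",np.r_[p[:2],z]))
s1=cv2.imread("pics/s1.png");print(s1[166:176,228:246].max(2))
t1=cv2.imread("pics/t1.png");print(t1[194:206,230:246].max(2))
print(proj("side",[.518,-.015,.09]),proj("top",[.518,-.015,.09]))
E
```

```text
[[114 116 104  84  92  90  87  82  72  84 104 120 127 127 128 126]
 [ 94 101  94  80  81  85  77  70  63 105 130 129 130 128 127 125]
 [ 71  79  78  74  76  72  65  66  60 102 129 130 127 129 130 127]
 [ 74  75  77  78  75  75  67  69  62  83 114 128 130 128 129 130]
 [ 79  78  75  79  78  80  68  67  63  69  96 116 129 127 125 126]
 [ 78  79  77  75  73  81  85  68  62  72  93  99 116 128 126 126]
 [ 78  76  75  73  74  82  96  79  64  73  93  93  97 111 125 129]
 [ 74  76  75  74  74  82  98  89  65  73  95  94  92  94 113 120]
 [ 75  73  77  75  83  82  99  89  66  67  95  95  95  91  96 101]
 [ 77  72  85  83  95  90  98  89  70  65  91  94  94  93  93  91]
 [ 86  85  87  87  97  92  98  90  72  66  93  93  94  93  96  93]
 [ 91  83  73  71  85  84  96  91  75  61  93  96  97  96  95  96]
 [ 74  64  64  66  72  77  98  92  76  62  94  96  98 101  87  94]
 [ 65  65  67  66  63  70  89  88  73  68  97  92  86  85  66  77]
 [ 65  68  67  67  63  63  73  78  79  84  86  85  80  75  62  60]
 [ 66  67  66  66  64  68  69  78  85  85  83  83  82  82  77  66]]
[235.54 149.62]
[235.66 151
[... 988 characters left out ...]
188 187 191 191 189 194 194 196 199 192 188 187 187 189 181 167]
 [190 187 190 191 190 182 147 150 164 197 190 186 186 188 174 161]
 [190 187 191 192 183 142  78  73 100 152 191 188 188 186 180 170]
 [190 187 190 193 184 138  64  56  54 120 195 189 186 189 189 192]
 [191 188 190 191 194 166  56  54  64 131 193 190 188 188 188 193]
 [191 185 189 192 193 183 142  98 154 200 190 189 186 187 188 195]
 [191 187 190 191 191 190 195 196 200 196 188 188 185 188 189 197]
 [192 189 190 193 190 187 191 195 195 194 188 189 186 184 187 191]
 [191 188 189 193 191 189 193 193 194 195 187 191 187 187 188 187]
 [192 190 190 194 188 188 191 192 196 192 188 187 187 189 189 192]]
[237.11 170.35] [237.16 199.86]
```

Side evidence puts the pin within about 0.5 mm of the hole, so I'll lower it gently and feel for contact.

```bash
python3 -m jog '[[[0.0005,0.0003,-0.012,0,-1],[0,0,-0.008,0,-1],[0,0,-0.003,0,-1],[0,0,-0.001,0,-1],[0,0,0,0,-1]]]'| grep -E 'ee_pos|force'; for i in 1 2 3 4; do python3 -m jog '[[[0,0,-0.0015,0,-1],[0,0,0,0,-1]]]'| grep -E 'ee_pos|ft_force'; done
```

```text
ee_pos: [0.5177, -0.0147, 0.1771]
ft_force: [0.2, -0.0, -1.2]
grasp_force: 58.9
ee_pos: [0.518, -0.0146, 0.1759]
ft_force: [-0.3, 0.2, -0.4]
ee_pos: [0.5179, -0.0145, 0.1743]
ft_force: [-0.3, 0.1, -1.4]
ee_pos: [0.518, -0.0146, 0.1728]
ft_force: [0.7, -0.1, -0.4]
ee_pos: [0.5183, -0.0145, 0.1721]
ft_force: [-2.1, 0.5, 7.5]
```

```bash
for i in 1 2 3; do python3 -m jog '[[[-0.0007,0,0,0,-1],[0,0,0,0,-1]]]'| grep -E 'ee_pos|ft_force'; done
```

```text
ee_pos: [0.518, -0.0145, 0.1722]
ft_force: [-0.4, 0.6, 7.1]
ee_pos: [0.5177, -0.0146, 0.1724]
ft_force: [0.5, 0.6, 7.9]
ee_pos: [0.5175, -0.0146, 0.1725]
ft_force: [2.5, 1.0, 6.7]
```

```bash
python3 -m jog '[[[0,0,0.003,0,-1],[0,0,0,0,-1],[0,0,0,0,-1]]]'| grep -E 'ee_pos|ft_force';  python3 -m jog '[[[0,0,-0.002,0,-1],[0,0,0,0,-1],[0,0,-0.001,0,-1],[0,0,0,0,-1]]]'| grep -E 'ee_pos|ft_force|torque'; python3 -c "
from bench import *
o=sensors.get_obs();print(o['ft_force'],o['ft_torque'])"
```

```text
ee_pos: [0.5156, -0.0145, 0.1743]
ft_force: [-1.2, -0.1, -1.3]
ee_pos: [0.516, -0.0145, 0.1724]
ft_force: [-3.4, 0.6, 15.6]
[-3.38938723  0.60512189 15.64278551] [0.25887583 1.16235321 0.01467481]
```

```bash
python3 -m jog '[[[0,0,0.003,0,-1],[0.0038,0,0,0,-1],[0,0,0,0,-1]]]'| grep -E 'ee_pos|ft_force';  for i in 1 2 3 4; do python3 -m jog '[[[0,0,-0.001,0,-1],[0,0,0,0,-1]]]'| grep -E 'ee_pos|ft_force'; done
```

```text
ee_pos: [0.5202, -0.0146, 0.1741]
ft_force: [-0.1, -0.5, -1.9]
ee_pos: [0.5195, -0.0145, 0.1728]
ft_force: [0.7, -0.8, 0.0]
ee_pos: [0.5196, -0.0144, 0.1721]
ft_force: [1.3, 1.8, -2.3]
ee_pos: [0.5196, -0.0142, 0.1711]
ft_force: [1.9, 2.9, -2.5]
ee_pos: [0.5197, -0.0142, 0.1701]
ft_force: [0.6, 3.0, -1.7]
```

The tip is in the hole. The side force pushes +y, so I'll ease that way while lowering.

```bash
python3 -m jog '[[[0,0.0008,0,0,-1],[0,0,-0.001,0,-1],[0,0,-0.001,0,-1],[0,0,0,0,-1]]]'| grep -E 'ee_pos|ft_force';  for i in 1 2; do python3 -m jog '[[[0,0,-0.002,0,-1],[0,0,-0.002,0,-1],[0,0,0,0,-1]]]'| grep -E 'ee_pos|ft_force'; done
```

```text
ee_pos: [0.5196, -0.0138, 0.1681]
ft_force: [1.4, 1.4, -0.2]
ee_pos: [0.5196, -0.0137, 0.1639]
ft_force: [2.0, 2.2, -2.4]
ee_pos: [0.5195, -0.0137, 0.1599]
ft_force: [2.8, 3.0, -2.8]
```

```bash
python3 -m jog '[[[0.0005,0.0006,0,0,-1],[0,0,-0.002,0,-1],[0,0,-0.002,0,-1],[0,0,0,0,-1]]]'| grep -E 'ee_pos|ft_force';  for i in 1 2 3; do python3 -m jog '[[[0,0,-0.0015,0,-1],[0,0,-0.0015,0,-1],[0,0,0,0,-1]]]'| grep -E 'ee_pos|ft_force'; done
```

```text
ee_pos: [0.5196, -0.0133, 0.1558]
ft_force: [-0.6, 0.4, -0.4]
ee_pos: [0.5199, -0.0132, 0.153]
ft_force: [0.5, -0.0, -2.0]
ee_pos: [0.52, -0.0131, 0.15]
ft_force: [-0.3, 0.1, -1.6]
ee_pos: [0.5199, -0.0131, 0.147]
ft_force: [-1.3, -0.0, -0.8]
```

```bash
for i in 1 2 3 4; do python3 -m jog '[[[0,0,-0.002,0,-1],[0,0,-0.002,0,-1],[0,0,0,0,-1]]]'| grep -E 'ee_pos|ft_force'; done; for i in 1 2; do python3 -m jog '[[[0,0,-0.001,0,-1],[0,0,0,0,-1]]]'| grep -E 'ee_pos|ft_force'; done
```

```text
ee_pos: [0.5199, -0.0131, 0.1429]
ft_force: [-0.8, 0.5, -0.7]
ee_pos: [0.5199, -0.0131, 0.1389]
ft_force: [-0.1, 0.3, -0.4]
ee_pos: [0.5199, -0.0131, 0.1349]
ft_force: [0.1, -0.2, -1.3]
ee_pos: [0.5199, -0.0131, 0.1309]
ft_force: [0.2, 0.5, -0.1]
ee_pos: [0.52, -0.0131, 0.1301]
ft_force: [-0.6, -0.2, -1.8]
ee_pos: [0.5201, -0.0131, 0.1292]
ft_force: [0.7, -0.1, -0.8]
```

```bash
for i in 1 2 3 4 5; do python3 -m jog '[[[0,0,-0.0007,0,-1],[0,0,0,0,-1]]]'| grep -E 'ee_pos|ft_force'; done
```

```text
ee_pos: [0.52, -0.0132, 0.1285]
ft_force: [-0.6, 0.1, -0.9]
ee_pos: [0.5201, -0.0132, 0.1278]
ft_force: [-0.6, -1.7, -1.2]
ee_pos: [0.5201, -0.0131, 0.1271]
ft_force: [-0.1, -0.2, -0.8]
ee_pos: [0.5201, -0.0131, 0.1269]
ft_force: [-0.8, -0.1, 4.0]
ee_pos: [0.5202, -0.0131, 0.1268]
ft_force: [-4.2, 0.9, 13.4]
```

The pin is seated: contact came at TCP z 0.1268, exactly as predicted. I'll relieve the pressure a little, open, and rise.

```bash
python3 -m jog '[[[0,0,0.0005,0,-1],[0,0,0,0,-1],[0,0,0,0,-0.3],[0,0,0,0,-0.2],[0,0,0,0,0],[0,0,0,0,0.3],[0,0,0,0,0.3],[0,0,0,0,0.3],[0,0,0,0,0.3],[0,0,0,0,0.3]]]'; python3 -m jog '[[[0,0,0.01,0,0.3],[0,0,0.03,0,0.3],[0,0,0.035,0,0.3],[0,0,0.04,0,0.3],[-0.01,-0.03,0.01,0,0.3],[-0.02,-0.035,0,0,0.3],[-0.02,-0.035,0,0,0.3],[-0.02,-0.035,0,0,0.3],[-0.02,-0.035,0,0,0.3],[-0.02,-0.035,0,0,0.3],[0,0,0,0,0.3],[0,0,0,0,0.3],[0,0,0,0,0.3]]]'|grep -E 'time|ee_pos|force'; python3 - <<'E'
from h import *
s=capture("side");t=capture("top")
crop(s,180,110,320,260,4,"pics/j.png");crop(t,130,160,350,240,3,"pics/k.png")
a,b=cv2.imread("pics/j.png"),cv2.imread("pics/k.png");a=a[:360];c=np.zeros((600,max(a.shape[1],b.shape[1]),3),'uint8');c[:360,:a.shape[1]]=a;c[360:,:b.shape[1]]=b[:240];cv2.imwrite("pics/j.png",c)
p=np.array([.5202,-.0131]);q=np.array([np.cos(np.radians(-29.6)),np.sin(np.radians(-29.6))])
print("expected handle top centre",proj("side",np.r_[p,.134]),proj("top",np.r_[p,.134]))
E
```

```text
time_s: 18.95
ee_pos: [0.5201, -0.0131, 0.1263]
tool_rot: [[0.493, 0.87, -0.0], [0.87, -0.493, 0.0], [0.0, -0.0, -1.0]]
ft_force: [-0.3, -0.2, -1.2]
opening: 0.0554
grasp_force: 0.0
time_s: 20.03
ee_pos: [0.4101, -0.2182, 0.2519]
ft_force: [0.4, 0.7, 0.2]
grasp_force: 0.0
expected handle top centre [236.51632396 155.70386179] [235.12098918 197.34878492]
```

View pics/j.png

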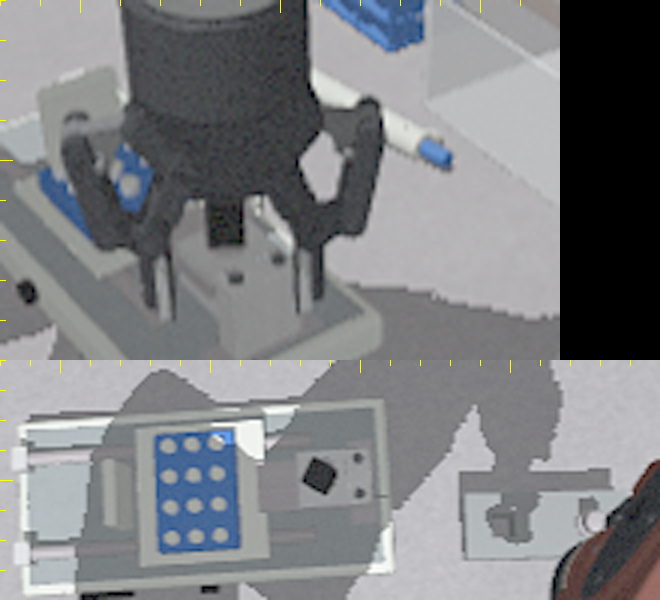

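The pin stands upright in the fork with the fingers clear of it, and the cradle is at its stop. I'll move the arm aside and check the handle height and button numerically.

```bash
python3 -m jog '[[[-0.03,-0.025,0,0,0.3],[-0.03,-0.025,0,0,0.3],[-0.03,-0.025,0,0,0.3],[-0.03,-0.025,0,0,0.3],[-0.03,-0.025,0,0,0.3],[-0.03,-0.025,0,0,0.3],[-0.03,-0.025,0,0,0.3],[-0.03,-0.025,0,0,0.3],[0,0,0,0,0.3],[0,0,0,0,0.3]]]'|grep -E 'time|ee_pos'; python3 - <<'E'
from h import *
np.set_printoptions(precision=3,suppress=True)
s=capture("side");t=capture("top");cv2.imwrite("pics/sf.png",s);cv2.imwrite("pics/tf.png",t)
def box(im,x0,y0,x1,y1,th=50):
    m=(im[y0:y1,x0:x1].max(2)<th).astype('uint8');n,l,st,c=cv2.connectedComponentsWithStats(m);i=1+st[1:,4].argmax();return c[i]+[x0,y0],st[i]+[x0,y0,0,0,0]
s1=cv2.imread("pics/s1.png");t1=cv2.imread("pics/t1.png")
print("parked side",box(s1,245,200,275,235),proj("side",[.4764,-.178,.085]));print("now side",box(s,222,140,250,185),proj("side",[.5202,-.0131,.115]))
print("parked top",box(t1,288,200,312,226),proj("top",[.4764,-.178,.104]));print("now top",box(t,226,186,247,208),proj("top",[.5202,-.0131,.134]))
print(s[150:170,238:250].max(2)); print(s1[206:226,259:271].max(2))
E
```

```text
time_s: 20.97
ee_pos: [0.1697, -0.4187, 0.2512]
parked side (array([258.223, 217.926]), array([251, 208,  19,  20, 229])) [258.766 215.851]
now side (array([235.625, 162.925]), array([231, 155,  10,  17, 160])) [236.935 161.832]
parked top (array([297.865, 213.798]), array([292, 208,  12,  12,  89])) [298.442 213.138]
now top (array([236.227, 198.216]), array([231, 192,  11,  13,  97])) [235.121 197.349]
[[156 156 158 158 159 157 158 162 161 161 162 161]
 [158 159 160 160 158 155 158 162 161 161 162 162]
 [159 159 159 160 158 159 159 160 160 159 161 160]
 [160 163 162 161 160 159 161 161 161 159 160 160]
 [128 118 132 158 157 158 157 159 161 160 161 161]
 [ 54  12  77 158 159 157 158 157 158 159 159 160]
 [ 12  11  53 144 159 159 158 157 157 158 157 157]
 [ 19  12  38 115 140 151 160 156 158 157 159 154]
 [ 19  16  32  91 104 130 150 158 158 158 158 157]
 [ 24  20  26  88  97 118 136 160 160 158 160 160]
 [ 19  18  23  90  97 120 122 149 160 158 159 160]
 [ 24  18  17  90  94 119 124 152 160 159 158 158]
 [ 18  17  14  90  92 118 189 161 157 161 158 158]
 [ 20  16  14  83  90 101 177
[... 649 characters left out ...]
 27  79 147 130 125 127 125 124 123]
 [ 23  20  25  12  53 143 118 125 128 126 125 123]
 [ 24  19  25  22  46 110 105 123 125 126 126 122]
 [ 22  24  19  14  36  61 108 128 127 126 126 123]
 [ 15  14   9   9  38  58 108 130 130 127 127 125]
 [ 14  16  11  14  30  60  81 108 127 127 127 126]
 [ 12  14   2   9  23  69  49  67 107 128 129 125]
 [  9  20  11  11  24  62  50  45  67 109 127 125]
 [ 19   6  11  12  27  47  50  46  48  67 108 127]
 [ 13  12  14  20  22  48  52  51  48  47  67 107]
 [ 19  13  14  13  24  50  51  50  51  51  44  65]
 [ 14  11  13  13  31  51  51  51  52  50  42  82]
 [ 19  17   9   7  30  50  50  49  48  48  43 105]
 [ 12  13  13  14  35  48  53  47  47  87  88 106]]
```

The handle height matches fully home, and steel-grey pixels stand proud on the button side. Handing in.

```bash
python3 -c "
from bench import sign_off
print(sign_off())"
```

```text
the job is handed in; nothing more can be done
None
```

I pushed the cradle to its stop and seated the ball-lock pin through the fork. I then released it and handed the job in at about 21 s; the lock was judged by pin height and the look of the button, not by a tug, and the arm ended clear of everything.

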